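# Tip a reagent kit carton into the loading tray and clip the gate shut

### The job

Load the reagent kit carton into the aluminium loading tray: slide it, still upright, until its foot butts squarely against the edge of the tray's deck at the open end, then push its top so that it tips over that edge and lies on its side on the deck between the rails, and push it along until it rests against the back stop. Then take the green gate panel from its stand and press it down into the two spring-clip posts behind the carton until it is fully home. Let go of everything, and leave the bottles, timer and tape roll where they are.

Things in the scene. Friction and masses are not known exactly. Their poses are not given: they have to be found in the camera images.
- tray: Aluminium loading tray, fixed. Origin: on the bench directly under the middle of the lip (the deck's front edge at the open end); x = loading direction into the tray, y = left across it, z up. Deck plate 12 mm thick, x 0 to 210, y -75 to 75; its front edge (x = 0) is the stop for the carton's foot. Side rails from x = 43: inner faces y = +-60, 42 high.
- carton_home (a point): Where the carton's centre is when it lies on its side on the deck against the back stop: tray x = 120, y = 0, 57 mm above the bench. Axes as the tray. The back stop's face is at tray x = 200, 52 mm high.
- gate_slot (a point): Middle of the line on the deck where the gate's lower edge stands when home: tray x = 24, y = 0, 12 mm above the bench. Axes as the tray. Two grey posts at tray x 12 to 36, y 59 to 75 either side (118 mm clear between), 75 high plus flared lips to 88, each hold a vertical channel 11 mm wide in x and reaching out to 67 from the centre line.
- clip_nose (a point): Nose of the left (tray +y) steel spring clip in its post, 57 mm above the bench; the right post has its mirror image. Each stands about 4 mm into the way of the panel's side edge and yields outward: pushing the panel past both takes 5 to 15 N. They snap into the panel's side notches when it is home.
- carton_center (a point): Middle of a rigid white carton with a blue band, 90 (x) x 100 (y) x 160 (z) mm, 0.3 to 0.65 kg, too thick to grasp. It starts upright before the tray's open end, x axis roughly in the loading direction, 30 to 65 mm short of the lip, up to 14 mm to one side. Pushed below 35 mm it slides (2 to 9 N); pushed near its top with its foot against the lip it tips.
- gate_grip (a point): Centre of the black grip bar, 14 (x) x 60 (y) x 25 mm high, on the top edge of the gate: a green panel 8 (x) x 130 (y) x 110 mm high, 0.12 kg, side edges notched. 122.5 mm above the panel's lower edge, 12.5 below the top. z up. Either way round fits. It starts upright in its stand, lower edge 10 mm above the bench; home, this point is 134.5 mm above the bench.
- stand: Light grey parking stand of the gate, 80 (x) x 150 (y) x 40 mm high, fixed to the bench; origin at the centre of its underside. The gate stands in its slot, which runs along y, 30 mm deep.
- amber: amber reagent bottle, 62 dia x 135 mm, loose; origin at the centre of its underside. Not to be disturbed.
- wash: small white bottle with a dark red band, 42 dia x 92 mm, loose; origin at the centre of its underside. Not to be disturbed.
- timer: small white lab timer lying flat, 62 x 66 x 19 mm, loose; origin at the centre of its underside. Not to be disturbed.
- tape: roll of green tape lying flat, 98 dia x 19 mm, loose; origin at the centre of its underside. Not to be disturbed.

How it is judged:
On the way, in this order (a step that is already met when the one before it is completed fails the run):
1. the carton stands upright (within 0.12 rad) with its foot against the tray's lip (within 6 mm, square within 0.12 rad) (x of carton_center in the frame of tray between -0.051 and -0.03 m and angle between carton_center's own z axis and vertical below 0.12 rad and angle between the x axis of carton_center and the x axis of tray, either way round below 0.12 rad), for 0.1 s.
2. the carton has been tipped and lies on its side flat on the deck between the rails (angle between the z axis of carton_center and the x axis of tray, either way round below 0.08 rad and z of carton_center in the frame of tray between 0.052 and 0.062 m and y of carton_center in the frame of tray between -0.02 and 0.02 m), for 0.2 s.
3. the carton lies against the back stop (within 8 mm) (all of step 2 and x of carton_center in the frame of tray between 0.112 and 0.125 m), for 0.2 s.
4. the gate is pressed home in the clip posts (all of step 3 and z of gate_grip in the frame of tray below 0.1385 m and x of gate_grip in the frame of tray between 0.018 and 0.03 m and y of gate_grip in the frame of tray between -0.006 and 0.006 m and angle between gate_grip's own z axis and vertical below 0.1 rad and angle between the x axis of gate_grip and the x axis of tray, either way round below 0.1 rad), for 0.2 s.
At the end, for the whole second after the job is handed in: The carton lies on its side flat on the deck, along the tray (within 0.08 rad, centre 52 to 62 mm above the bench) and within 8 mm of the back stop; the gate stands upright in the slot (within 0.1 rad) with its lower edge within 4 mm of the deck; everything is released (all of step 4 and linear speed of each of carton, gate below 0.01 m/s); the robot touches nothing.
It fails at once if the amber bottle is moved by more than 25 mm (distance of amber from where it was at the start of the episode above 0.025 m).
It fails at once if the small white bottle is moved by more than 25 mm (distance of wash from where it was at the start of the episode above 0.025 m).
It fails at once if the timer is moved by more than 25 mm (distance of timer from where it was at the start of the episode above 0.025 m).
It fails at once if the tape roll is moved by more than 25 mm (distance of tape from where it was at the start of the episode above 0.025 m).
It also fails if it takes over 72 s, if anything falls off the work surface, if the arm or the gripper's body presses on something with over 40 N, if the wrist force passes 120 N, or if a joint passes its speed limit or range.

### The arm

A 7-joint arm with a two-finger parallel gripper is mounted at the origin on a cart in front of the work surface, level with it; the furniture and walls round the work are solid. World frame = base frame: x ahead of the robot, y to its left, z up, the work surface at z = 0. Lengths are in m, angles in rad, forces in N, time in s.
With the tool pointing down it reaches from about 0.35 to 0.9 m from the base axis. Payload 8.1 kg.
Tool frame: the origin (TCP) lies between the finger pads; the fingertips stand 17 mm ahead of it and the grasp point (between the pads) lies 2 mm behind it; z points along the fingers, y is the line along which they close (so a half turn about z gives the same grasp; the last joint's range is limited). The gripper opens to 85 mm and grips with 20 to 120 N. Pads are 22 mm wide; open, the fingers measure 114 mm over their backs; the gripper's body (76 mm by 85 mm) begins 54 mm behind the grasp point. The pads swing forward as they close: fully open they stand 13 mm farther back than shut.
Start: joints at [-1.337, 0.434, 0.025, 1.573, -0.012, 1.134, -0.075], TCP at [0.207, 0.59, 0.248] pointing down, gripper open.
Joint ranges: [-2.62, 2.62], [-0.44, 2.09], [-1.27, 1.32], [0.08, 2.57], [-1.32, 4.46], [0.12, 2], [-2.74, 2.74]. Speed limits (rad/s): [2.22, 2.22, 3.01, 3.01, 3.14, 3.14, 3.14].

### API

Orientations are given as a 3x3 rotation matrix whose columns are the frame's x, y, z axes.
In Python, from bench import r, effector, kinematics, sensors, camera, order, finder gives the robot as it stands. Calls block until the motion is done:
- r.goto(position, orientation): joint-space move of the TCP to a pose.
- r.move_l(position, rotation=None, max_speed=0.15, max_force=None): straight line of the TCP; rotation=None keeps the orientation; max_speed is the mean speed in m/s. With max_force (N) it stops when the force on the tool has changed by that much, and returns True; else False.
- r.movej(angles): joint-space move.
- effector.grip(opening): opening from 0.0 (shut) to 1.0 (fully open); the grip force is fixed at half the most; returns when the fingers have stopped.
- r.dwell(seconds).
- kinematics.ik(position, orientation): joint angles nearest the present ones, or None.
- sensors.read_state(): the state.
- camera(name): name is "scene" or "top" or "wrist"; returns a dict with "img" (400x640x3 uint8, red, green, blue), "z_map" (400x640 float32, m along the optical axis (not along the pixel's ray), 0 where there is no reading), "camera_matrix" (3x3 intrinsics, pixels), "T" (4x4, takes a point from camera to world coordinates); the wrist camera has in their place "T_tool_cam" (4x4, takes a point from camera to tool coordinates, whose origin is the TCP and whose axes are the flange's). Camera axes: x right, y down, z forward; pixel columns grow to the right and rows downward; lengths in m; the calibration is good to about 2 mm. A picture is of the moment at which its call begins: read the wrist's pose just before it.
A pose or a line that the arm cannot do raises r.PlanningError and nothing moves.
- order.finish_job(): hands the job in; it is judged then, once.
Trained networks look in a picture, given as the dict that the camera call returned (one of the last four; its "shot" number tells which), for a name from the list of things; names that differ only in an ending like _2 or _b are one class to them, and where a whole thing is asked for, a point or a joint stands for the part that bears it (a point fixed in the world has none). Each returns a list of dicts, best first, with "p" (0 to 1); they miss things now and then, are a little off and sometimes report something else, mostly with a low value. They report only what shows in the picture. A call takes as long as a camera call.
- finder.cut_out(target, picture): "mask" (400x640 bool, what is visible of it) and "xy" ([column, row] in pixels, amid what is visible of it).
The state is a dict: "time_s": time; "joint_positions": joint angles; "joint_vel": joint speeds; "effort": joint torques, N m; "eef_pos": TCP position; "tool_rot": TCP orientation; "contact_force": force on the tool from outside, world axes, zero at the start; "wrist_torque": the same for the moment, N m; "gripper_width": opening from 0.0 (shut) to 1.0 (fully open); "gripper_force": force on a finger pad.
Only numpy, scipy, OpenCV 4.12 (cv2) and the standard library are available. Lean on these libraries where they do the work, as an engineer would, in place of code of your own. Each camera call takes 0.05 s, during which the arm holds its last target. There are 200 camera calls.

## Working session

There is one attempt and no reset: what is moved stays moved. The work goes in short steps, each a Python script; the robot and the scene stay as the last script left them, time stands still between calls to the robot, and variables do not carry over. Pictures are saved under pics/ and viewed, at most 10 in all, crops included, and the job is handed in when it is done.

```bash
ls; mkdir -p pics
cat > h.py <<'E'
import numpy as np, cv2
from bench import r, effector, kinematics, sensors, camera, order, finder
def pts(c,mask=None,T=None):
    z=c["z_map"]; m=(z>0) if mask is None else (mask&(z>0))
    v,u=np.nonzero(m); K=c["camera_matrix"]; d=z[v,u]
    P=np.c_[(u-K[0,2])*d/K[0,0],(v-K[1,2])*d/K[1,1],d]
    T=c["T"] if T is None else T
    return P@T[:3,:3].T+T[:3,3]
def save(c,n): cv2.imwrite(f"pics/{n}.png",c["img"][:,:,::-1])
E
python3 - <<'E'
from h import *
for n in ("scene","top"):
    c=camera(n); save(c,n+"0"); print(n,c["T"].round(3).tolist(),c["camera_matrix"].round(1).tolist())
    for t in ("tray","carton_center","gate_grip","stand","amber","wash","timer","tape"):
        for f in finder.cut_out(t,c)[:1]:
            P=pts(c,f["mask"]); print(t,round(f["p"],2),np.round(f["xy"]),P.shape[0],*(np.percentile(P,[2,50,98],axis=0).round(3).tolist() if len(P) else []))
    np.savez(n+"0",img=c["img"],z_map=c["z_map"],camera_matrix=c["camera_matrix"],T=c["T"])
print(sensors.read_state())
E
```

```text
pics
scene [[0.889, -0.334, 0.313, 0.172], [-0.457, -0.656, 0.6, -0.741], [0.005, -0.677, -0.736, 1.002], [0.0, 0.0, 0.0, 1.0]] [[373.4, 0.0, 318.2], [0.0, 373.4, 193.0], [0.0, 0.0, 1.0]]
tray 0.93 [280. 182.] 1638 [0.422, 0.027, 0.008] [0.48, 0.166, 0.017] [0.563, 0.24, 0.087]
carton_center 0.77 [311. 208.] 1986 [0.46, -0.102, 0.01] [0.502, -0.079, 0.13] [0.569, -0.001, 0.166]
gate_grip 0.74 [346. 284.] 464 [0.442, -0.396, 0.038] [0.457, -0.345, 0.111] [0.481, -0.273, 0.15]
stand 0.6 [339. 308.] 1117 [0.412, -0.409, 0.003] [0.448, -0.353, 0.014] [0.508, -0.263, 0.046]
amber 0.55 [317. 126.] 474 [0.701, 0.31, 0.008] [0.723, 0.324, 0.08] [0.789, 0.449, 0.14]
wash 0.69 [388. 238.] 297 [0.658, -0.252, 0.003] [0.67, -0.239, 0.061] [0.695, -0.19, 0.096]
timer 0.73 [288. 281.] 462 [0.319, -0.243, 0.001] [0.353, -0.21, 0.02] [0.386, -0.173, 0.024]
tape 0.71 [236. 168.] 357 [0.34, 0.235, 0.001] [0.382, 0.286, 0.018] [0.431, 0.351, 0.024]
top [[-0.018, -0.992, 0.129, 0.374], [-1.0, 0.019, 0.001, -0.027], [-0.004, -0.128, -0.992, 1.261], [0.0, 0.0, 0.0, 1.0]] [[366.1, 0.0, 316.8], [0.0, 366.1,
[... 965 characters left out ...]
5e-04, -2.64324437e-04,  1.03824726e-03,  1.61441035e-03,
        8.83438032e-05,  2.57397019e-04, -1.23771689e-03]), 'effort': array([ 1.68424926e-03, -6.70274234e+01,  1.02471963e+00, -3.16572011e+01,
        1.55121053e-02,  2.05718992e-03,  1.50095224e-05]), 'eef_pos': array([0.20655575, 0.5899018 , 0.24834547]), 'tool_rot': array([[-9.43800136e-01,  3.30516721e-01,  1.35646461e-05],
       [ 3.30516721e-01,  9.43800133e-01,  8.03140457e-05],
       [ 1.37428203e-05,  8.02837496e-05, -9.99999997e-01]]), 'contact_force': array([ 0.16506211,  0.14782613, -1.07668248]), 'wrist_torque': array([ 0.0072499 , -0.02495411,  0.02952981]), 'gripper_force': 0.0, 'gripper_width': 0.9968168794334412}
```

View pics/scene0.png

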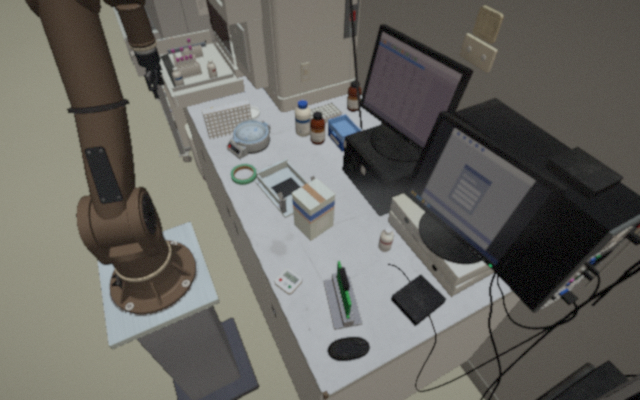

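View pics/top0.png

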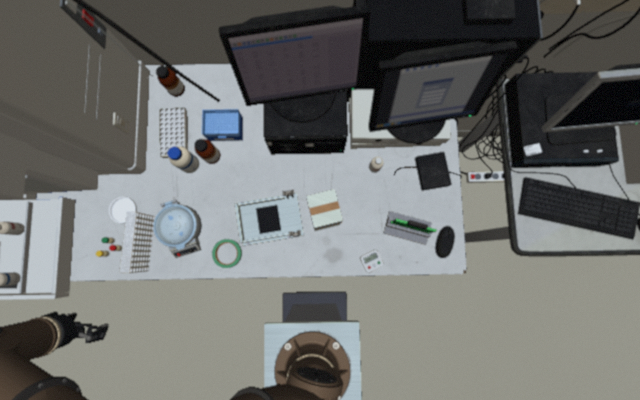

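Run:
```python
import numpy as np,cv2
from h import pts
P=np.vstack([pts(dict(np.load(n+"0.npz"))) for n in ("scene","top")])
def rect(n,lo,hi,zl,zh):
    m=np.all((P[:,:2]>lo)&(P[:,:2]<hi),axis=1)&(P[:,2]>zl)&(P[:,2]<zh)
    Q=P[m]; print(n,len(Q),Q.mean(0).round(4),cv2.minAreaRect((Q[:,:2]*1000).astype(np.float32)))
rect("carton",[.42,-.13],[.6,.03],.153,.17)
rect("rails",[.38,.0],[.62,.3],.036,.06)
rect("rails+deck",[.38,.02],[.62,.3],.007,.06)
rect("posts",[.38,.0],[.62,.12],.068,.1)
rect("stop",[.38,.2],[.62,.3],.045,.06)
rect("gate",[.4,-.43],[.53,-.24],.06,.16)
rect("grip",[.4,-.43],[.53,-.24],.125,.16)
rect("stand",[.39,-.43],[.53,-.24],.03,.046)
```

```text
carton 1747 [ 0.5138 -0.0493  0.161 ] ((515.8349609375, -48.18796920776367), (102.75955200195312, 93.4061279296875), 13.70401382446289)
rails 679 [0.4896 0.1856 0.0458] ((496.64471435546875, 142.27926635742188), (142.5208740234375, 205.77752685546875), 6.275389671325684)
rails+deck 4412 [0.4906 0.1558 0.0194] ((496.2068786621094, 164.82171630859375), (221.5047149658203, 278.5516357421875), 3.955132484436035)
posts 176 [0.4957 0.0571 0.081 ] ((512.2113037109375, 57.66920852661133), (153.87579345703125, 37.194435119628906), 8.721871376037598)
stop 251 [0.4863 0.2341 0.0514] ((488.96112060546875, 219.13282775878906), (131.17556762695312, 46.037742614746094), 8.753345489501953)
gate 656 [ 0.4592 -0.3372  0.117 ] ((461.5794677734375, -333.598388671875), (131.1268768310547, 17.05405616760254), 73.82353973388672)
grip 269 [ 0.4604 -0.3351  0.1432] ((461.2728576660156, -334.65533447265625), (123.94214630126953, 17.05405616760254), 73.82353973388672)
stand 506 [ 0.4542 -0.3376  0.0403] ((462.3585510253906, -333.27685546875), (151.53573608398438, 34.155487060546875), 73.5405502319336)
```

The scene view shows the tray (280,182), with the carton (315,208) standing in front of its open end. The gate in its stand is at (343,295), the timer at (288,281), the tape at (243,174) and the amber bottle at (318,127). In the top view the loading direction runs to image-left, roughly world +y with a turn of about 8°. Next I'll take a closer look with the wrist camera.

```bash
cat >> h.py <<'E'
def Rdir(d,tilt,flip=1):
    # tool z tilted from down towards horizontal dir d by `tilt`; tool y horizontal across d
    d=np.r_[d,0]/np.linalg.norm(d); z=np.sin(tilt)*d+np.r_[0,0,-np.cos(tilt)]
    y=flip*np.cross([0,0,1],d); return np.c_[np.cross(y,z),y,z]
def wrist(n):
    s=sensors.read_state(); c=camera("wrist"); save(c,n)
    A=np.eye(4); A[:3,:3]=s["tool_rot"]; A[:3,3]=s["eef_pos"]; c["T"]=A@c["T_tool_cam"]; 
    np.savez(n,img=c["img"],z_map=c["z_map"],camera_matrix=c["camera_matrix"],T=c["T"]); return c
E
python3 - <<'E'
from h import *
d=np.array([-.148,.989])
for fl in (1,-1):
  for p,t in [((.5,.06,.45),0),((.46,-.3,.4),0),((.52,-.16,.03),.8),((.52,-.2,.15),.8),((.5,.05,.05),.8)]:
    q=kinematics.ik(np.array(p),Rdir(d,t,fl)); print(fl,p,t,None if q is None else q.round(2))
d2=np.array([1,0]);print(kinematics.ik(np.array((.5,.06,.45)),Rdir(d2,0,1)),kinematics.ik(np.array((.5,.06,.45)),Rdir(d2,0,-1)))
c=camera("wrist");print(c["T_tool_cam"].round(3).tolist(),c["camera_matrix"])
E
```

```text
1 (0.5, 0.06, 0.45) 0 None
1 (0.46, -0.3, 0.4) 0 [-0.34  0.34  1.16  1.56 -0.32  1.45 -2.15]
1 (0.52, -0.16, 0.03) 0.8 [-0.04  1.26  1.14  1.67 -1.22  1.93 -1.5 ]
1 (0.52, -0.2, 0.15) 0.8 [ 0.09  0.98  0.96  1.56 -0.98  1.87 -1.7 ]
1 (0.5, 0.05, 0.05) 0.8 [-0.34  1.02  0.95  1.98 -1.26  1.64 -1.65]
-1 (0.5, 0.06, 0.45) 0 [-0.85  0.13  0.74  1.54 -0.09  1.51  0.04]
-1 (0.46, -0.3, 0.4) 0 [-0.23  0.28  0.96  1.56 -0.23  1.42  0.9 ]
-1 (0.52, -0.16, 0.03) 0.8 [ 0.19  1.    0.62  1.65 -0.96  1.55  1.41]
-1 (0.52, -0.2, 0.15) 0.8 [ 0.08  0.99  0.99  1.56 -1.    1.89  1.45]
-1 (0.5, 0.05, 0.05) 0.8 [ 0.15  0.76  0.16  1.94 -0.95  1.12  1.17]
[-0.67884987  0.12116414  0.53052042  1.53131485 -0.06132502  1.50575971
  1.42325176] [-0.92939136  0.13288693  0.83503236  1.54617176 -0.09858636  1.5062582
 -1.66318443]
[[-0.0, -0.945, -0.327, 0.084], [1.0, -0.001, 0.002, 0.001], [-0.002, -0.327, 0.945, -0.125], [0.0, 0.0, 0.0, 1.0]] [[294.08698702   0.         319.7704953 ]
 [  0.         294.08698702 198.54261129]
 [  0.           0.           1.        ]]
```

```bash
cat > fit.py <<'E'
from h import *
def rect(P,n,lo,hi,zl,zh):
    m=np.all((P[:,:2]>lo)&(P[:,:2]<hi),axis=1)&(P[:,2]>zl)&(P[:,2]<zh)
    Q=P[m]
    if len(Q)<5: print(n,len(Q)); return
    print(n,len(Q),Q.mean(0).round(4),Q.min(0).round(3),Q.max(0).round(3),[np.round(x,1) for x in cv2.minAreaRect((Q[:,:2]*1000).astype(np.float32))])
E
python3 - <<'E'
from fit import *
d=np.array([-.148,.989])
r.goto(np.array((.5,.04,.42)),Rdir(d,0,-1))
c=wrist("w1"); P=pts(c)
rect(P,"carton",[.42,-.13],[.6,.03],.153,.17)
rect(P,"posts",[.38,.0],[.62,.12],.078,.1)
rect(P,"stop",[.38,.2],[.62,.3],.046,.06)
rect(P,"rails",[.38,.08],[.62,.3],.036,.06)
print(sensors.read_state()["eef_pos"],sensors.read_state()["time_s"])
E
```

```text
carton 4054 [ 0.5137 -0.0437  0.1591] [ 0.456 -0.101  0.153] [0.571 0.009 0.163] [array([514.1, -46.7]), array([100.1,  91.1]), np.float64(13.1)]
posts 349 [0.5161 0.0438 0.0857] [0.436 0.    0.078] [0.586 0.087 0.1  ] [array([514.2,  38.6]), array([149.3,  76.8]), np.float64(8.6)]
stop 705 [0.4847 0.2368 0.0512] [0.42  0.224 0.046] [0.55  0.251 0.054] [array([485.1, 237. ]), array([130.9,   9.7]), np.float64(8.6)]
rails 1693 [0.492  0.2001 0.0452] [0.42  0.08  0.036] [0.573 0.251 0.054] [array([496.3, 160.2]), array([132.6, 165.6]), np.float64(8.1)]
[0.50000348 0.04122496 0.41963545] 3.3083
```

View pics/w1.png

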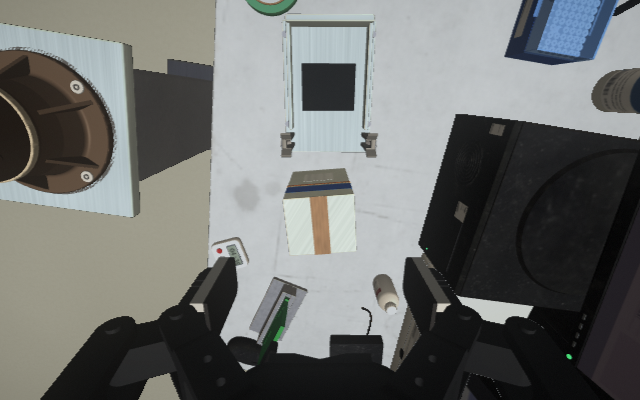

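The wrist view shows the tray with its posts at (287,145) and (370,145), the stop at (330,18), and the carton top at (320,225), off to the tray's +y (left) side by about 14 mm. First I'll centre and square the carton with a sideways push from the robot's side.

```bash
cat >> fit.py <<'E'
a=np.radians(8.6); X=np.array([-np.sin(a),np.cos(a)]); Y=np.array([-np.cos(a),-np.sin(a)])
O=np.array([.4851,.237])-.205*X
def W(x,y,z): return np.r_[O+x*X+y*Y,z]
def Tr(p): p=np.asarray(p); return np.c_[(p[...,:2]-O)@np.c_[X,Y],p[...,2:]] if p.ndim>1 else np.r_[(p[:2]-O)@np.c_[X,Y],p[2]]
def st():
    s=sensors.read_state(); print("t",round(s["time_s"],2),"tray",(Tr(s["eef_pos"])*1000).round(1),"F",s["contact_force"].round(1),"w",round(s["gripper_width"],2)); return s
def trayrect(P,n,zl,zh,x0=-.3,x1=.3,y0=-.1,y1=.1):
    rect(Tr(P),n,[x0,y0],[x1,y1],zl,zh)
E
python3 - <<'E'
from fit import *
c=dict(np.load("w1.npz")); P=pts(c)
trayrect(P,"posts",.076,.1,.005,.05); trayrect(P,"carton",.155,.17,-.2,0)
for fl in (1,-1):
  for p in ((-.08,.12,.25),(-.08,.12,.027),(-.08,.06,.027)): print(fl,kinematics.ik(W(*p),Rdir(-Y,.8,fl)))
E
```

```text
posts 297 [0.024  0.0003 0.0832] [ 0.007 -0.074  0.076] [0.043 0.076 0.089] [array([25. ,  0.8]), array([ 35.8, 149.4]), np.float64(0.0)]
carton 4028 [-0.0771  0.0137  0.1592] [-0.128 -0.038  0.155] [-0.031  0.067  0.163] [array([-79.8,  13.7]), array([ 91.1, 100.1]), np.float64(4.5)]
1 None
1 None
1 None
-1 None
-1 None
-1 None
```

Run:
```python
from fit import *
for fl in (1,-1):
  for t in (0,.2,.35,.5,.65,.8):
    print("side",fl,t,[kinematics.ik(W(*p),Rdir(-Y,t,fl)) is not None for p in ((-.08,.12,.2),(-.08,.12,.027),(-.08,.06,.027))],
     "fwd",[kinematics.ik(W(*p),Rdir(X,t,fl)) is not None for p in ((-.22,0,.2),(-.2,0,.027),(-.1,0,.027),(-.16,0,.15),(.02,0,.15),(-.03,0,.06),(.04,0,.06))])
for fl in (1,-1): # vertical, y along push
  print([kinematics.ik(W(*p),Rdir(X,0,fl)) for p in ((-.08,.14,.2),(-.08,.14,.027),(-.08,.1,.027))])
```

```text
side 1 0 [True, True, True] fwd [True, True, True, True, True, True, True]
side 1 0.2 [True, True, True] fwd [True, True, True, True, True, True, True]
side 1 0.35 [True, True, True] fwd [True, True, True, True, True, True, True]
side 1 0.5 [True, False, True] fwd [True, True, True, True, True, True, True]
side 1 0.65 [False, False, False] fwd [True, True, True, True, True, True, True]
side 1 0.8 [False, False, False] fwd [True, True, True, True, True, True, True]
side -1 0 [True, True, True] fwd [True, True, True, True, True, True, True]
side -1 0.2 [True, True, True] fwd [True, True, True, True, True, True, True]
side -1 0.35 [True, True, True] fwd [True, True, True, True, True, True, True]
side -1 0.5 [True, False, True] fwd [True, True, True, True, True, True, True]
side -1 0.65 [False, False, False] fwd [True, True, True, True, True, True, True]
side -1 0.8 [False, False, False] fwd [True, True, True, True, True, True, True]
[array([-0.897682  ,  0.14591825,  1.07192339,  2.21235919, -0.16839933,
        0.86607533, -2.71206092]), array([-0.51504004,  0.55141526,  0.74262458,  2.37660511, -0.84960864,
        0.4912358 , -2.0560872 ]), array([-0.59767728,  0.63832322,  0.8619936 ,  2.29351746, -0.91810461,
        0.60573511, -2.01479154])]
[array([-0.76399116,  0.12260938,  0.90191553,  2.20695804, -0.12669078,
        0.8623467 ,  0.36704083]), array([-0.45490223,  0.52302865,  0.65163393,  2.37250455, -0.76252617,
        0.45400898,  0.98853983]), array([-0.49020349,  0.57227182,  0.68932651,  2.2862787 , -0.76276103,
        0.52187995,  0.95770861])]
```

Run:
```python
from fit import *
R=Rdir(X,0,-1)
r.goto(W(-.08,.142,.2),R); st()
r.move_l(W(-.08,.142,.025),max_speed=.2); st()
hit=r.move_l(W(-.08,.105,.025),max_speed=.04,max_force=2.); s=st(); print(hit)
c=camera("top");P=pts(c); trayrect(P,"carton",.153,.17,-.2,0)
```

```text
t 4.36 tray [-79.9 140.4 200.8] F [0.7 0.5 0.8] w 1.0
t 5.38 tray [-80.2 141.3  25.5] F [0.8 0.1 0.3] w 1.0
t 5.67 tray [-79.8 139.5  25.4] F [-0.4  0.6 -0.5] w 1.0
True
carton 947 [-0.08    0.0125  0.1598] [-0.127 -0.039  0.154] [-0.032  0.065  0.168] [array([-80.4,  13. ]), array([90. , 99.6]), np.float64(4.6)]
```

Run:
```python
from fit import *
for y in (.1175,.108):
    print(r.move_l(W(-.08,y,.025),max_speed=.05,max_force=18)); st()
    c=camera("top");P=pts(c); trayrect(P,"carton",.153,.17,-.2,0)
```

```text
False
t 6.33 tray [-80.2 116.9  25. ] F [ 0.3 -0.2  1. ] w 1.0
carton 913 [-0.082  -0.0116  0.1598] [-0.128 -0.06   0.154] [-0.037  0.04   0.166] [array([-82.6, -10.1]), array([ 90.3, 100.3]), np.float64(0.8)]
False
t 6.72 tray [-80.1 107.3  25. ] F [-0.8  0.5  0.5] w 1.0
carton 893 [-0.0823 -0.0209  0.1599] [-0.128 -0.069  0.153] [-0.038  0.031  0.166] [array([-82.9, -18.5]), array([100. ,  90.2]), np.float64(89.9)]
```

The fingers' lead is larger than specified, so the carton overshot to y = -18 mm, though it is now square. I'll check reach and obstacles on the far side for a push back.

Run:
```python
from fit import *
P=np.vstack([pts(dict(np.load(n+".npz"))) for n in ("w1","top0","scene0")]); Q=Tr(P)
for y in np.arange(-.08,-.36,-.02):
    row=[]
    for x in np.arange(-.22,.08,.03):
        m=(abs(Q[:,0]-x)<.015)&(abs(Q[:,1]-y)<.01); row.append(int(1000*np.percentile(Q[m,2],95)) if m.sum()>3 else -1)
    print(round(y,2),row)
for fl in (1,-1):
  for t in (0.,.3,.45,.6):
    for y in (-.12,-.08):
      q=kinematics.ik(W(-.08,y,.03),Rdir(Y,t,fl)); print(fl,t,y,None if q is None else q.round(2), kinematics.ik(W(-.08,y-.03,.2),Rdir(Y,t,fl)) is not None)
```

```text
-0.08 [3, 4, 4, 4, 4, 3, 1, 3, 87, 85]
-0.1 [4, 4, 4, 3, 4, 4, 1, 1, 1, 1]
-0.12 [4, 4, 4, 4, 4, 3, 3, 2, 1, 1]
-0.14 [4, 4, 3, 3, 3, 3, 3, 3, 3, 3]
-0.16 [3, 4, 3, 3, 3, 3, 3, 3, 4, 2]
-0.18 [4, 163, 154, 133, 3, 4, 3, 3, 3, 3]
-0.2 [118, 177, 176, 175, 173, 171, 165, 130, 3, 3]
-0.22 [122, 178, 179, 179, 179, 178, 176, 175, 174, 173]
-0.24 [121, 179, 179, 179, 179, 178, 179, 178, 178, 177]
-0.26 [119, 179, 178, 182, 186, 187, 186, 180, 178, 178]
-0.28 [119, 179, 180, 188, 190, 191, 189, 186, 178, 177]
-0.3 [293, 278, 276, 274, 273, 272, 270, 266, 261, 263]
-0.32 [371, 360, 358, 360, 358, 361, 358, 358, 355, 356]
-0.34 [489, 477, 473, 470, 470, 467, 467, 464, 462, 462]
1 0.0 -0.12 [-0.64  0.97  1.05  1.77 -0.99  1.03 -0.63] True
1 0.0 -0.08 [-0.66  0.93  1.05  1.87 -0.99  0.98 -0.57] True
1 0.3 -0.12 [-0.6   1.17  1.16  1.48 -0.88  1.44 -0.77] True
1 0.3 -0.08 [-0.64  1.13  1.16  1.6  -0.86  1.38 -0.71] True
1 0.45 -0.12 [-0.56  1.25  1.18  1.33 -0.83  1.62 -0.82] True
1 0.45 -0.08 [-0.6   1.22  1.19  1.46 -0.82  1.56 -0.76] True
1 0.6 -0.12 [-0.5   1.32  1.17  1.17 -0.78  1.78 -0.87] True
1 0.6 -0.08 [-0.55  1.29  1.18  1.31 -0.76  1.71 -0.81] True
-1 0.0 -0.12 [-0.13  0.7   0.14  1.72 -0.14  0.73  1.8 ] True
-1 0.0 -0.08 [-0.13  0.66  0.14  1.83 -0.14  0.67  1.81] True
-1 0.3 -0.12 [-0.14  0.86  0.15  1.43 -0.08  1.16  1.74] True
-1 0.3 -0.08 [-0.14  0.8   0.15  1.55 -0.08  1.09  1.75] True
-1 0.45 -0.12 [-0.14  0.95  0.16  1.28 -0.07  1.37  1.73] True
-1 0.45 -0.08 [-0.14  0.89  0.15  1.41 -0.06  1.3   1.73] True
-1 0.6 -0.12 [-0.14  1.05  0.17  1.12 -0.07  1.58  1.73] True
-1 0.6 -0.08 [-0.14  0.99  0.16  1.27 -0.06  1.49  1.73] True
```

The box on the far side, at y ≈ -0.19 and 180 mm high, leaves a narrow but usable gap. I'll push back with the shut fingers tilted 0.38 rad toward the robot.

Run:
```python
from fit import *
R=Rdir(Y,.38,-1); x=-.083
r.move_l(W(-.08,.125,.025),max_speed=.15)
r.move_l(W(-.08,.125,.25),max_speed=.3); effector.grip(0)
r.goto(W(x,-.085,.32),R); st()
r.move_l(W(x,-.088,.19),max_speed=.2); st()
print(r.move_l(W(x,-.089,.05),max_speed=.1,max_force=10)); st()
c=camera("top"); save(c,"top1");P=pts(c); trayrect(P,"carton",.153,.17,-.2,0)
```

```text
t 10.18 tray [-83.  -84.8 320.2] F [-0.3  0.5 -0.4] w -0.0
t 10.97 tray [-83.3 -88.5 191.4] F [0.2 0.8 0.5] w 0.0
False
t 12.53 tray [-83.1 -89.4  50.7] F [0.9 0.2 0.4] w 0.0
carton 961 [-0.0828 -0.0181  0.1598] [-0.128 -0.099  0.153] [-0.038  0.032  0.168] [array([-82.9, -33.5]), array([ 90.2, 130.1]), np.float64(0.1)]
```

View pics/top1.png

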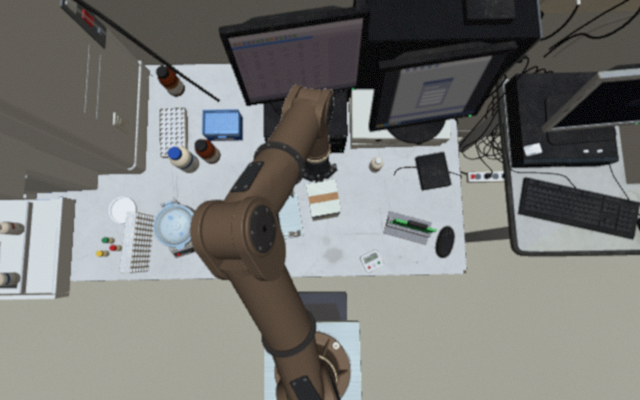

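The gripper has come down between the carton (323,200) and the box without touching either. Now I'll push back in steps.

Run:
```python
from fit import *
x=-.083
def edge():
    c=camera("top");Q=Tr(pts(c)); Q=Q[(Q[:,2]>.153)&(Q[:,2]<.17)&(Q[:,0]>-.2)&(Q[:,0]<0)&(abs(Q[:,1])<.1)]
    e=[np.sort(Q[abs(Q[:,0]-xx)<.01][:,1])[-5:].mean() for xx in (-.115,-.083,-.05)]; print("left edge",np.round(e,4)); return e[1]
e=edge()
tgt=-.075
for i in range(4):
    print(r.move_l(W(x,tgt,.05),max_speed=.04,max_force=15)); st(); e=edge()
    if e>.0475: break
    tgt+=min(.05-e,.01) if e>.034 else .006
```

```text
left edge [0.031  0.0307 0.0303]
False
t 13.12 tray [-82.9 -74.5  50.1] F [-0.3 -0.7  0. ] w 0.0
left edge [0.0401 0.0402 0.0399]
False
t 13.57 tray [-83.  -64.5  50. ] F [-0.2  0.3  0.2] w 0.0
left edge [0.0497 0.0503 0.0497]
```

Run:
```python
from fit import *
r.move_l(W(-.083,-.085,.06),max_speed=.15); r.move_l(W(-.083,-.086,.31),max_speed=.3)
effector.grip(.5); R=Rdir(X,.7,-1)
r.goto(W(-.21,0,.2),R); st()
r.move_l(W(-.18,0,.03),max_speed=.25); st()
r.move_l(W(-.125,0,.03),max_speed=.08,max_force=20); st()
print(r.move_l(W(-.098,0,.03),max_speed=.035,max_force=14)); st()
c=camera("top");P=pts(c); trayrect(P,"carton",.153,.17,-.2,.1,-.07,.07)
```

```text
t 16.18 tray [-210.6    0.3  199.8] F [-0.3  0.5 -0.7] w 0.5
t 17.02 tray [-180.5   -0.7   31.3] F [ 0.1 -0.6  0.6] w 0.5
t 17.85 tray [-124.8    0.    30. ] F [-0.2 -0.5 -1.2] w 0.5
True
t 18.43 tray [-107.2    0.    29.6] F [ 0.8 -3.7  2.9] w 0.5
carton 0
```

Run:
```python
from fit import *
st()
c=camera("scene");P=pts(c);save(c,"scene1"); trayrect(P,"carton",.153,.17,-.2,.1,-.07,.07)
c=wrist("w2");P=pts(c); trayrect(P,"cartonw",.153,.17,-.2,.1,-.07,.07)
a=cv2.imread("pics/scene1.png")[100:300,180:440]; cv2.imwrite("pics/s1c.png",cv2.hconcat([cv2.resize(a,None,fx=1.5,fy=1.5),cv2.resize(cv2.imread("pics/w2.png"),(400,300))]))
```

```text
t 18.48 tray [-107.3    0.    29.5] F [ 0.7 -2.4  1.1] w 0.5
carton 786 [-0.0578  0.0028  0.1623] [-0.199 -0.051  0.153] [0.001 0.05  0.17 ] [array([-98.5,  -2.1]), array([199.2, 101.4]), np.float64(1.4)]
cartonw 0
```

View pics/s1c.png

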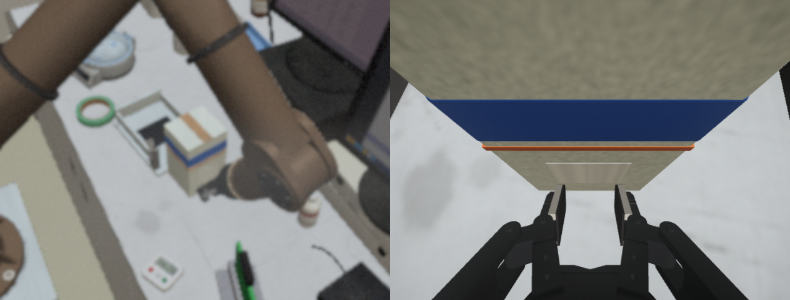

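The pictures show the carton upright, with its foot at the lip and centred (front edge x ≈ 0, y ±50). Now I'll tip it.

Run:
```python
from fit import *
r.move_l(W(-.125,0,.035),max_speed=.15); r.move_l(W(-.125,0,.148),max_speed=.2); st()
r.dwell(.1)
print(r.move_l(W(-.06,0,.148),max_speed=.07,max_force=25)); st()
print(r.move_l(W(-.012,0,.15),max_speed=.07,max_force=25)); st()
r.dwell(.6); st()
r.move_l(W(-.08,0,.2),max_speed=.25)
c=camera("scene");P=pts(c);trayrect(P,"lying",.094,.112,-.03,.2,-.06,.06); save(c,"scene2")
c=wrist("w3");P=pts(c); trayrect(P,"lyingw",.094,.112,-.03,.2,-.06,.06)
a=cv2.imread("pics/scene2.png")[100:300,180:440]; cv2.imwrite("pics/s2c.png",cv2.hconcat([cv2.resize(a,None,fx=1.5,fy=1.5),cv2.resize(cv2.imread("pics/w3.png"),(400,300))]))
```

```text
t 19.57 tray [-124.2    0.2  147.2] F [ 0.6  0.3 -0.7] w 0.5
False
t 20.74 tray [-6.030e+01  1.000e-01  1.478e+02] F [ 0.5 -0.   0.2] w 0.5
False
t 21.57 tray [-12.2  -0.  150. ] F [ 0.3 -0.4 -0.9] w 0.5
t 22.18 tray [-12.   0. 150.] F [0.9 0.8 0. ] w 0.5
lying 886 [0.0487 0.0049 0.1048] [-0.03  -0.053  0.095] [0.123 0.049 0.111] [array([46.3, -2. ]), array([102.5, 152.6]), np.float64(89.8)]
lyingw 14636 [0.0386 0.0004 0.1019] [-0.03  -0.05   0.098] [0.123 0.051 0.105] [array([46.3,  0.3]), array([100.7, 152.8]), np.float64(89.9)]
```

View pics/s2c.png

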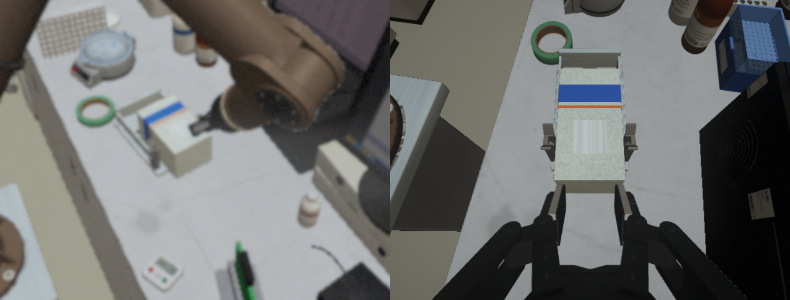

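The carton lies flat and centred, spanning x = -37 to 123 with its top at 0.102. Next I'll push it to the stop.

Run:
```python
from fit import *
effector.grip(.2)
r.move_l(W(-.1,0,.12),max_speed=.25); r.move_l(W(-.09,0,.055),max_speed=.2); st()
print(r.move_l(W(.005,0,.055),max_speed=.08,max_force=25)); st()
print(r.move_l(W(.028,0,.055),max_speed=.03,max_force=15)); st()
r.dwell(.2)
r.move_l(W(-.08,0,.09),max_speed=.2); r.move_l(W(-.1,0,.2),max_speed=.3)
c=wrist("w4");P=pts(c); trayrect(P,"lyingw",.094,.112,-.03,.3,-.06,.06)
```

```text
t 24.09 tray [-90.1  -0.3  56.2] F [-0.3  0.9  1.1] w 0.2
False
t 25.43 tray [ 5.1  0.2 54.8] F [1.3 0.3 0.1] w 0.2
True
t 26.02 tray [21.4 -0.2 54.5] F [ 0.8 -3.1  0.8] w 0.2
lyingw 11450 [0.11   0.0003 0.1019] [ 0.039 -0.05   0.094] [0.201 0.051 0.105] [array([120.1,   0.2]), array([162.2, 100.6]), np.float64(0.1)]
```

The carton is at home (x = 120, y = 0). Now for the gate: a close wrist view over the stand.

Run:
```python
from fit import *
g=np.radians(-16.2)
def Rv(ang): y=np.r_[np.cos(ang),np.sin(ang),0]; z=np.r_[0,0,-1.]; return np.c_[np.cross(y,z),y,z]
for s in (0,np.pi):
  print("pick",s,[kinematics.ik(np.r_[.461,-.334,z],Rv(g+s)) is not None for z in (.13,.3)])
  print("place",s,[kinematics.ik(W(.024,0,z),Rv(np.pi/2+a+s)) is not None for z in (.13,.3)])
s=0
q=kinematics.ik(np.r_[.44,-.33,.36],Rv(g)); q2=kinematics.ik(np.r_[.44,-.33,.36],Rv(g+np.pi)); print(q,q2,sensors.read_state()["joint_positions"])
R=Rv(g); off=R[:2,0]*.084
p=np.r_[np.array([.461,-.334])-off*1.3,.38]
r.goto(p,R); st()
c=wrist("w5"); P=pts(c)
for f in finder.cut_out("gate_grip",c)[:2]: Q=pts(c,f["mask"]); print(f["p"],f["xy"],len(Q))
lo,hi=[.38,-.45],[.55,-.22]
rect(P,"grip",lo,hi,.126,.16); rect(P,"gate",lo,hi,.1,.16); rect(P,"stand",lo,hi,.034,.046)
```

```text
pick 0 [True, True]
place 0 [True, True]
pick 3.141592653589793 [True, True]
place 3.141592653589793 [True, True]
[-0.26945221  0.37525262  1.16521463  1.63604742 -0.35125781  1.36436676
  0.66119333] [-0.26945221  0.37525262  1.16521463  1.63604742 -0.35125781  1.36436676
 -2.48039932] [-0.17229971  0.72549231  0.89732268  1.74604583 -0.94046037  1.64516566
  1.19855924]
t 29.05 tray [-454.   153.8  378.8] F [ 0.2  0.8 -0.7] w 0.2
0.89 [320.3, 71.4] 1176
grip 731 [ 0.461  -0.332   0.1439] [ 0.447 -0.362  0.139] [ 0.475 -0.303  0.147] [array([ 461.1, -332.8]), array([59. , 14.7]), np.float64(73.5)]
gate 1126 [ 0.4612 -0.3315  0.1353] [ 0.439 -0.395  0.115] [ 0.483 -0.27   0.147] [array([ 461.2, -332.5]), array([128.9,  14.7]), np.float64(73.5)]
stand 1181 [ 0.4586 -0.3364  0.0391] [ 0.381 -0.45   0.034] [ 0.495 -0.257  0.043] [array([ 447. , -361.1]), array([214.3,  50.3]), np.float64(64.9)]
```

View pics/w5.png

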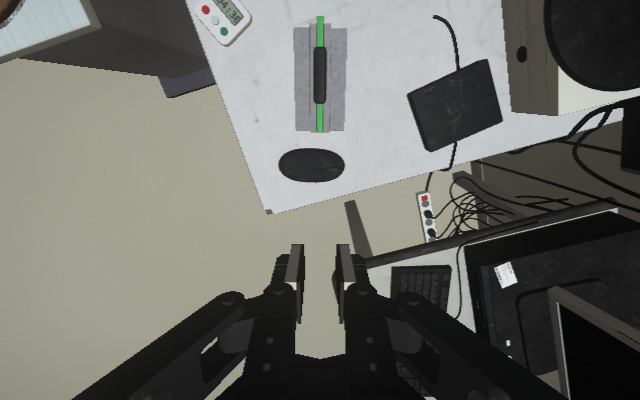

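The gate bar is at pixel (320,75), giving (0.461,-0.333) with its axis at 73.5°. I'll grasp it, carry it over the slot and check.

```bash
cat >> fit.py <<'E'
def Rv(ang): y=np.r_[np.cos(ang),np.sin(ang),0]; z=np.r_[0,0,-1.]; return np.c_[np.cross(y,z),y,z]
RP=Rv(a-np.pi/2)
E
python3 - <<'E'
from fit import *
R=Rv(np.radians(-16.5)); effector.grip(.6)
r.goto(np.r_[.4611,-.3328,.22],R)
print(r.move_l(np.r_[.4611,-.3328,.1325],max_speed=.15,max_force=10)); st()
effector.grip(0); s=st(); print(s["gripper_force"])
r.move_l(np.r_[.4611,-.3328,.34],max_speed=.25); st()
print(kinematics.ik(W(.024,0,.3),RP).round(2),kinematics.ik(W(.024,0,.3),Rv(a+np.pi/2)).round(2),sensors.read_state()["joint_positions"].round(2))
r.goto(W(.024,0,.27),RP); st()
c=wrist("w6"); P=pts(c)
trayrect(P,"bar/panel",.22,.3,-.05,.1); trayrect(P,"posts",.07,.1,.0,.05)
E
```

```text
False
t 31.11 tray [-355.9  108.9  133.5] F [-0.1  0.1  0.3] w 0.6
t 31.53 tray [-355.2  108.5  133.4] F [-0.2  0.6  5.5] w 0.15
59.63287353515625
t 32.52 tray [-354.   109.1  338.6] F [-0.6 -0.4 -0.8] w 0.16
[-1.08  0.35  1.17  1.82 -0.34  1.21 -1.23] [-1.02  0.3   1.05  1.81 -0.28  1.19  1.84] [-0.28  0.48  1.25  1.63 -0.46  1.37  0.74]
t 34.1 tray [2.31e+01 1.00e-01 2.70e+02] F [ 0.6  0.3 -1.2] w 0.15
bar/panel 8768 [ 0.024  -0.0119  0.2777] [-0.014 -0.064  0.221] [0.061 0.065 0.3  ] [array([28.6, -1.6]), array([120.7,  68.6]), np.float64(65.9)]
posts 734 [ 0.0286 -0.0516  0.0824] [ 0.006 -0.076  0.07 ] [0.05  0.061 0.1  ] [array([28.2, -7.1]), array([137.4,  44.3]), np.float64(89.5)]
```

View pics/w6.png

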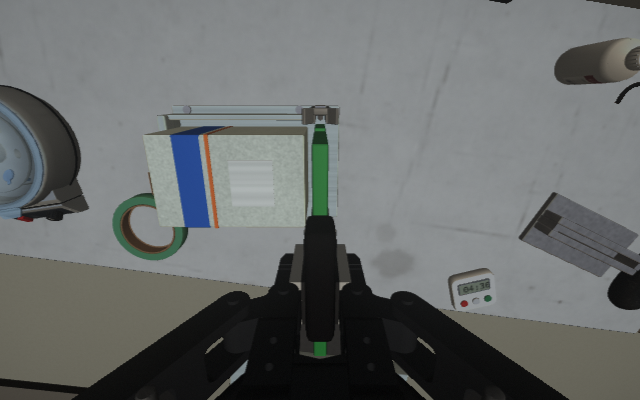

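The panel lines up with the visible post (320,115) and runs from -64 to +65 in y. I'll insert it under force guard.

Run:
```python
from fit import *
r.move_l(W(.024,0,.22),max_speed=.15); st()
print(r.move_l(W(.024,0,.19),max_speed=.05,max_force=8)); s=st()
if s["eef_pos"][2]<.195:
    print(r.move_l(W(.024,0,.128),max_speed=.05,max_force=35)); st()
```

```text
t 34.63 tray [ 2.330e+01 -1.000e-01  2.204e+02] F [ 0.5  1.2 -0.7] w 0.15
False
t 35.38 tray [ 2.390e+01 -1.000e-01  1.901e+02] F [-1.4 -0.7 -1.2] w 0.15
True
t 36.39 tray [ 23.6   0.3 135.1] F [-2.3  0.2  9.7] w 0.15
```

Run:
```python
from fit import *
effector.grip(.5); r.dwell(.2); st()
r.move_l(W(.024,0,.3),max_speed=.2)
c=wrist("w7"); P=pts(c)
trayrect(P,"bar",.128,.16,-.03,.08); trayrect(P,"panel",.105,.16,-.03,.038); trayrect(P,"carton",.096,.108,.045,.3,-.06,.06)
c=camera("top"); P=pts(c); trayrect(P,"barT",.128,.16,-.03,.08,-.05,.05);st()
```

```text
t 36.98 tray [ 24.2   0.6 134.7] F [-0.3 -0.3  0.6] w 0.5
bar 876 [ 0.0253 -0.002   0.1454] [ 0.018 -0.029  0.129] [0.032 0.029 0.148] [array([25.4, -0. ]), array([14.4, 58.5]), np.float64(0.3)]
panel 1307 [ 0.0253 -0.0056  0.1375] [ 0.018 -0.064  0.107] [0.032 0.065 0.148] [array([25.4,  0.5]), array([ 14.4, 129.2]), np.float64(0.3)]
carton 11795 [ 0.1224 -0.0032  0.1017] [ 0.045 -0.051  0.096] [0.202 0.05  0.104] [array([123.4,  -0.2]), array([100.7, 156.7]), np.float64(90.0)]
barT 59 [0.024  0.0145 0.1454] [ 0.017 -0.004  0.129] [0.032 0.031 0.151] [array([24.7, 13.7]), array([14.7, 35.3]), np.float64(0.2)]
t 38.06 tray [ 24.2   0.7 298.8] F [-0.2  0.6 -0.3] w 0.5
```

View pics/w7.png

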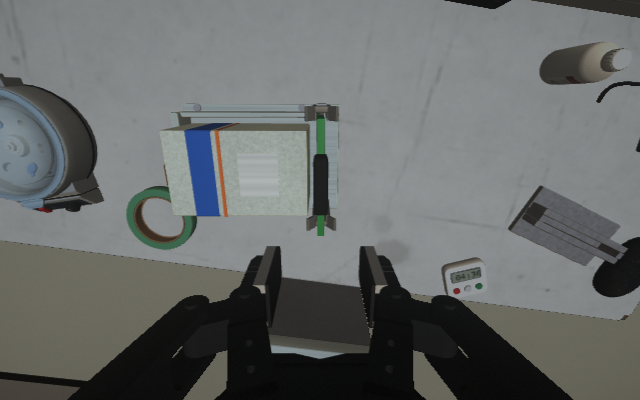

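The gate is seated between the posts at (320,175), its bar top 1.5 mm above its level in the stand (2 mm expected when home). The carton is against the stop and everything is released, so I'll hand it in.

Run:
```python
from fit import *
print(order.finish_job())
```

```text
the job is handed in; nothing more can be done
None
```

The job is handed in, though the call returned no verdict: by my last measurements the carton lies on its side against the back stop, the gate is pressed home in its clips, and everything is released after about 38 of the 72 s. I touched none of the bottles, timer or tape as far as I could see.

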